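# Sort the cut lifting lugs: rejects to scrap, good ones to the rack

### The arm

A 7-joint arm with a two-finger parallel gripper is mounted at the origin on the work surface. World frame = base frame: x ahead of the robot, y to its left, z up, the work surface at z = 0. Lengths are in m, angles in rad, forces in N, time in s.
With the tool pointing down it reaches from about 0.4 to 0.875 m from the base axis. Payload 6.5 kg.
Tool frame: the origin (TCP) lies between the finger pads; the fingertips stand 22 mm ahead of it and the grasp point (between the pads) lies 3 mm ahead of it; z points along the fingers, y is the line along which they close (so a half turn about z gives the same grasp; the last joint's range is limited). The gripper opens to 85 mm and grips with 20 to 120 N. Pads are 22 mm wide; open, the fingers measure 114 mm over their backs; the gripper's body (76 mm by 85 mm) begins 54 mm behind the grasp point. The pads swing forward as they close: fully open they stand 13 mm farther back than shut.
Start: joints at [1.065, 0.536, -0.004, 1.538, 0.003, 1.067, -0.071], TCP at [0.277, -0.588, 0.253] pointing down, gripper open.
Joint ranges: [-2.7, 2.7], [-0.37, 2.16], [-1.27, 1.26], [0.24, 2.4], [-1.31, 4.45], [0.19, 1.91], [-2.76, 2.76]. Speed limits (rad/s): [2.39, 2.39, 3.14, 3.14, 3.14, 3.14, 3.14].

### API

Orientations are given as a unit quaternion [w, x, y, z].
In Python, from rig import bot gives the robot as it stands.
- The arm moves only by the tool apply_moves, never from a script. Its arguments are lists of equal length, an entry for each row: "translation": the shift along the tool's x, y, z in m, a list of three; "turn": the turn about the tool's z in rad. A call has 1 to 10 rows; each row is the pose to reach, as a shift and turn from the pose commanded when the call began, along the tool's axes at that moment; what a row does not reach only later rows make up. A row lasts 1/8 s, in which the tool goes at most 62.5 mm and 10.7 degrees, less where a joint would pass 70% of its speed; a pose out of reach is approached as far as the arm can. A call with a gripper value outside its range is refused whole. "hand" is the finger opening in m, from 0 to 0.0854, set as the call begins (left out, the last holds). The fingers move at their own pace and stop on an object; "squeeze" is the grip in N (left out, the last holds). Time passes only in rows, so rows that repeat a pose let the fingers close. It gives the time, the measured TCP pose, the force, the opening and the grip force at its end, in the units of the state.
- bot.state(): the state, without advancing time (a new reading comes with each control period).
- bot.get_image(name): name is "side" or "top"; returns (picture, depth): 480x640x3 uint8, blue, green, red; 480x640 float32, m along the optical axis (not along the pixel's ray), 0 where there is no reading.
- bot.get_calibration(name): a dict with "camera_matrix" (3x3 intrinsics, pixels), "camera_from_world" (4x4, takes a point from world to camera coordinates). Camera axes: x right, y down, z forward; pixel columns grow to the right and rows downward; lengths in m; the calibration is good to about 2 mm. A picture is of the moment at which its call begins. get_calibration takes no time and is no camera call.
- bot.hand_in(): hands the job in; it is judged then, once.
The state is a dict: "time": time; "joint_pos": joint angles; "qd": joint speeds; "joint_torque": joint torques, N m; "ee_pos": TCP position; "ee_rot": TCP orientation; "ft_force": force on the tool from outside, world axes, zero at the start; "torque": the same for the moment, N m; "finger_gap": finger opening in m; "grip_force": force on a finger pad.
Only numpy, scipy, OpenCV 4.12 (cv2) and the standard library are available. Lean on these libraries where they do the work, as an engineer would, in place of code of your own. Each camera call takes 0.05 s, during which the arm holds its last target. There are 200 camera calls.

### The job

Clear the grey grate of its four bare-steel lugs: put the two rejects, whose heads are sprayed orange, into the red scrap bin, and lower the two unpainted good ones gently into the empty slots of the yellow rack, heads up, standing on their long edges on the rack's floor and not sticking out at the ends. Leave the blue master lug in its slot and disturb nothing else: the lugs already racked, the can, the bottle, the hammer and the tape measure stay where they are.

Things in the scene. Friction and masses are not known exactly. Their poses are not given: they have to be found in the camera images.
- reject_1: REJECT: lifting lug of 14 mm steel plate, 0.46 kg: foot 90 x 14 mm, 32 mm high; on its middle a round-topped head 46 mm wide with a dark hole, 62 mm high overall. Bare steel, its head sprayed orange. Starts on its long edge in any slot of the grate. Origin: middle of the underside; x along the 90 mm length, y through the 14 mm thickness, z up.
- reject_1_top (a point): top of the head of reject_1, 62 mm above its underside.
- reject_2: REJECT: lifting lug of 14 mm steel plate, 0.46 kg: foot 90 x 14 mm, 32 mm high; on its middle a round-topped head 46 mm wide with a dark hole, 62 mm high overall. (Miscut: foot only from x = -29 to +45 mm.) Bare steel, its head sprayed orange. Starts on its long edge in any slot of the grate. Origin: middle of the underside; x along the 90 mm length, y through the 14 mm thickness, z up.
- reject_2_top (a point): top of the head of reject_2, 62 mm above its underside.
- good_1: GOOD: lifting lug of 14 mm steel plate, 0.46 kg: foot 90 x 14 mm, 32 mm high; on its middle a round-topped head 46 mm wide with a dark hole, 62 mm high overall. Bare grey steel, no paint. Starts on its long edge in any slot of the grate. Origin: middle of the underside; x along the 90 mm length, y through the 14 mm thickness, z up.
- good_2: GOOD: lifting lug of 14 mm steel plate, 0.46 kg: foot 90 x 14 mm, 32 mm high; on its middle a round-topped head 46 mm wide with a dark hole, 62 mm high overall. Bare grey steel, no paint. Starts on its long edge in any slot of the grate. Origin: middle of the underside; x along the 90 mm length, y through the 14 mm thickness, z up.
- master: MASTER pattern, leave it: same shape and size as the lugs, painted blue all over. Starts on its long edge in any slot of the grate. Origin: middle of the underside; x along the 90 mm length, y through the 14 mm thickness, z up.
- racked_1: a good bare-steel lug already standing in the yellow rack, in the slot at rack y = -72 mm; leave it. Same shape and size as the others. Origin: middle of the underside; x along the 90 mm length, y through the 14 mm thickness, z up.
- racked_2: a good bare-steel lug already standing in the yellow rack, in the slot at rack y = 24 mm; leave it. Same shape and size as the others. Origin: middle of the underside; x along the 90 mm length, y through the 14 mm thickness, z up.
- grate: fixed grey slotted stand, 110 x 246 mm, holding the unsorted lugs. Base plate 8 mm thick; five slots running along x, 17 mm wide, centred at y = -96, -48, 0, 48, 96 mm, each between two bars 5 mm thick and 18 mm high (top 26 mm above the bench). Origin: middle of the underside.
- rack: fixed yellow slotted rack, 110 x 198 mm, left or right of the grate. Base plate 8 mm thick; four slots running along x, open at both ends, 20 mm wide, centred at y = -72, -24, 24, 72 mm, each between two bars 5 mm thick and 24 mm high (top at 32 mm). Slots y = -24 and +72 are empty. Origin: middle of the underside.
- bin: fixed red open-topped steel scrap bin, 150 (x) x 200 (y) x 100 mm high outside, walls and floor 4 mm, on the other side of the grate. Origin: middle of the underside.
- slug: loose steel disc, 40 mm across, 14 mm high, lying in the bin; it may be knocked. Origin: middle of the underside.
- spray_can: standing spray can, 52 mm across, 165 mm high; bystander. Origin: middle of the underside.
- oil_bottle: standing green bottle, 56 mm across, 170 mm high; bystander. Origin: middle of the underside.
- hammer: hammer lying beyond the grate, about 300 mm long along its x, below 40 mm high; bystander. Origin: under its middle.
- tape: yellow tape measure, 60 x 68 x 34 mm, between the robot base and the grate; bystander. Origin: middle of the underside.
- height_gauge: fixed measuring stand beyond the grate: base 70 x 60 x 28 mm, an upright 260 mm high at x = +15 mm with a slide block 36 mm wide. Origin: middle of the underside.

How it is judged:
At the end, for the whole second after the job is handed in: Both rejects rest wholly inside the bin (below 110 mm). Both good lugs rest in rack slots: underside 3 to 14 mm above the rack's underside, within 20 mm of centre along the slot, upright within 0.3 rad, in line with the slots within 0.15 rad (x of reject_1 in the frame of bin between -0.075 and 0.075 m and y of reject_1 in the frame of bin between -0.1 and 0.1 m and z of each of reject_1, reject_1_top, reject_2, reject_2_top in the frame of bin below 0.11 m and x of reject_1_top in the frame of bin between -0.075 and 0.075 m and y of reject_1_top in the frame of bin between -0.1 and 0.1 m and linear speed of each of reject_1, reject_2, good_1, good_2 below 0.03 m/s and x of reject_2 in the frame of bin between -0.075 and 0.075 m and y of reject_2 in the frame of bin between -0.1 and 0.1 m and x of reject_2_top in the frame of bin between -0.075 and 0.075 m and y of reject_2_top in the frame of bin between -0.1 and 0.1 m and x of good_1 in the frame of rack between -0.02 and 0.02 m and y of good_1 in the frame of rack between -0.085 and 0.085 m and z of good_1 in the frame of rack between 0.003 and 0.014 m and angle between each of good_1, good_2's own z axis and vertical below 0.3 rad and angle between the x axis of each of good_1, good_2 and the x axis of rack, either way round below 0.15 rad and x of good_2 in the frame of rack between -0.02 and 0.02 m and y of good_2 in the frame of rack between -0.085 and 0.085 m and z of good_2 in the frame of rack between 0.003 and 0.014 m); the robot touches nothing.
It fails at once if a good lug is dropped into the rack (faster than 0.6 m/s while low over it) ((x of good_1 in the frame of rack between -0.08 and 0.08 m and y of good_1 in the frame of rack between -0.12 and 0.12 m and z of good_1 in the frame of rack below 0.05 m and linear speed of good_1 above 0.6 m/s) or (x of good_2 in the frame of rack between -0.08 and 0.08 m and y of good_2 in the frame of rack between -0.12 and 0.12 m and z of good_2 in the frame of rack below 0.05 m and linear speed of good_2 above 0.6 m/s)).
It fails at once if the blue master is shifted by over 15 mm (distance of master from where it was at the start of the episode above 0.015 m).
It fails at once if a lug already racked is shifted by over 20 mm (distance of any of racked_1, racked_2 from where it was at the start of the episode above 0.02 m).
It fails at once if the can, bottle, hammer or tape measure is shifted by over 30 mm (distance of any of spray_can, oil_bottle, hammer, tape from where it was at the start of the episode above 0.03 m).
It also fails if it takes over 72 s, if anything falls off the work surface, if the arm or the gripper's body presses on something with over 40 N, if the wrist force passes 120 N, or if a joint passes its speed limit or range.

## Working session

There is one attempt and no reset: what is moved stays moved. The work goes in short steps, Python scripts to look and compute and a tool call to move; the robot and the scene stay as the last step left them, time stands still between calls to the robot, and variables do not carry over. Pictures are saved under pics/ and viewed, at most 10 in all, crops included, and the job is handed in when it is done.

Besides the shell and the picture viewer there is one more tool, called after ">>>" in YAML: its name, and indented under it one key for each argument. apply_moves: Moves the arm, as the interface text tells. Its arguments: {"type":"object","properties":{"translation":{"type":"array"},"turn":{"type":"array"},"hand":{"type":"number"},"squeeze":{"type":"number"}},"required":["translation","turn"]}

```bash
mkdir -p pics; python3 - <<'E'
from rig import bot
import cv2,numpy as np
for n in("top","side"):
    im,d=bot.get_image(n); cv2.imwrite(f"pics/{n}0.png",im); np.save(f"{n}0.npy",d)
    c=bot.get_calibration(n); print(n,np.round(c["camera_matrix"],1).tolist(),np.round(c["camera_from_world"],3).tolist())
s=bot.state(); print(s)
E
```

```text
top [[591.7, 0.0, 314.4], [0.0, 591.7, 236.0], [0.0, 0.0, 1.0]] [[-0.017, -1.0, -0.02, 0.022], [-0.991, 0.019, -0.136, 0.545], [0.136, 0.018, -0.99, 1.173], [0.0, 0.0, 0.0, 1.0]]
side [[603.8, 0.0, 321.2], [0.0, 603.8, 245.2], [0.0, 0.0, 1.0]] [[-1.0, -0.028, -0.013, 0.522], [-0.01, 0.671, -0.741, 0.064], [0.029, -0.741, -0.671, 1.461], [0.0, 0.0, 0.0, 1.0]]
{'time': 0.1, 'joint_pos': array([ 1.06482993,  0.53709768, -0.00443286,  1.53875561,  0.00263339,
        1.06728378, -0.07116235]), 'qd': array([ 0.0012243 , -0.00155318,  0.00120434, -0.00216944, -0.00025726,
        0.00103993,  0.00115401]), 'joint_torque': array([ 3.91007576e-03, -5.84565711e+01,  1.05256263e+00, -2.59774089e+01,
        1.27149664e-02,  4.68971892e-03,  3.97745009e-05]), 'ee_pos': array([ 0.27648044, -0.58769194,  0.25250331]), 'ee_rot': array([-7.31724857e-04,  9.75909499e-01,  2.18174372e-01, -2.38325347e-04]), 'ft_force': array([ 0.17348994, -0.09764011,  1.0144875 ]), 'torque': array([ 0.03185868,  0.00179998, -0.00198248]), 'grip_force': 0.0, 'finger_gap': 0.08532869530688417}
```

View pics/top0.png

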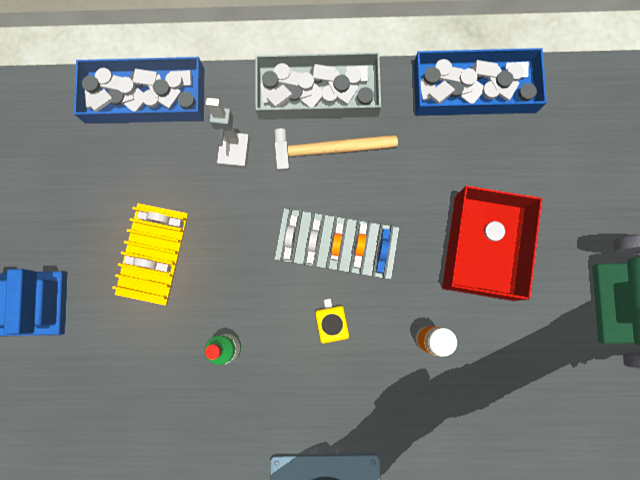

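View pics/side0.png

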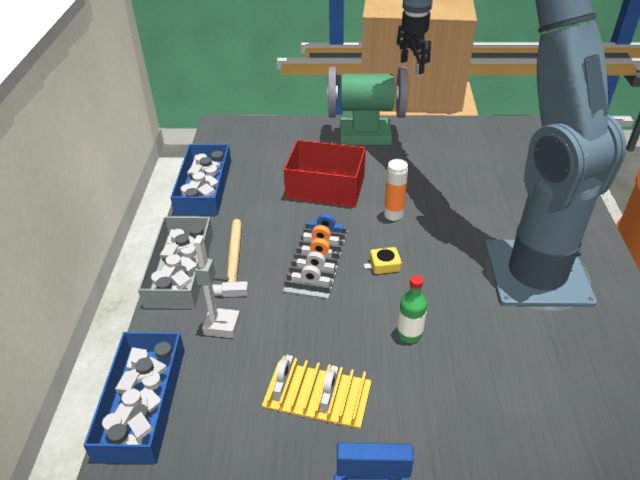

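The top view shows the grate at pixels (276–399, 208–278). Its lugs from left to right are good (290,238), good (314,240), reject (337,245), reject (361,247) and blue (384,250). The rack is at (114–187, 205–304) with lugs in the 1st and 3rd slots from the top. The bin is at (445–540, 188–300). Next I'll enlarge these.

```bash
python3 - <<'E'
import cv2,numpy as np
def crop(n,x0,y0,w,h,s):
    im=cv2.resize(cv2.imread(f"pics/{n}0.png")[y0:y0+h,x0:x0+w],None,fx=s,fy=s,interpolation=cv2.INTER_CUBIC)
    for x in range(-(-x0//10)*10,x0+w,10):
        cv2.line(im,((x-x0)*s,0),((x-x0)*s,5),(0,255,255),1); cv2.putText(im,str(x),((x-x0)*s,16),0,.35,(0,255,255),1)
    for y in range(-(-y0//10)*10,y0+h,10):
        cv2.line(im,(0,(y-y0)*s),(5,(y-y0)*s),(0,255,255),1); cv2.putText(im,str(y),(7,(y-y0)*s+4),0,.35,(0,255,255),1)
    return im
def comp(f,a,b):
    o=np.zeros((600,800,3),np.uint8)
    o[:a.shape[0],:a.shape[1]]=a; o[:b.shape[0],a.shape[1]:a.shape[1]+b.shape[1]]=b
    cv2.imwrite(f,o)
comp("pics/c1.png",crop("top",106,198,88,112,5),np.zeros((1,1,3),np.uint8))
a=crop("top",270,200,135,85,5); 
cv2.imwrite("pics/c1.png",a)
comp("pics/c2.png",crop("top",108,198,84,112,5),crop("side",280,208,72,95,5))
E
```

```text
(no output)
```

View pics/c1.png

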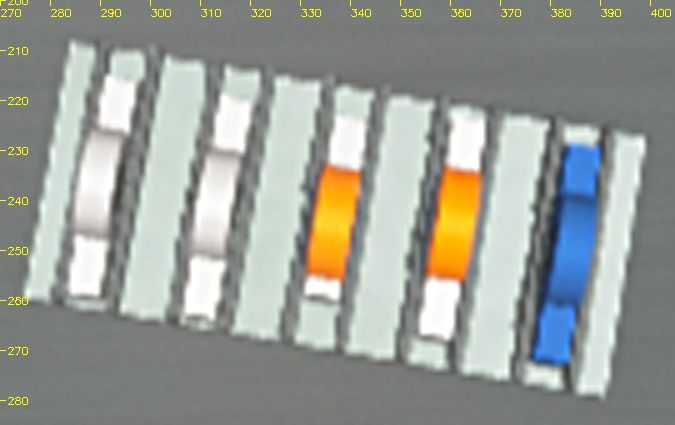

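View pics/c2.png

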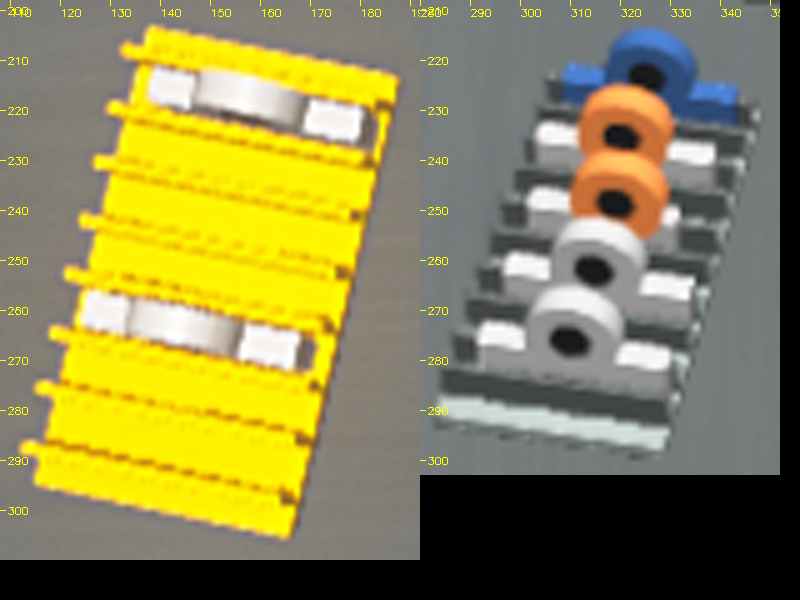

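The crops show foot ends at these top-view pixels:

| Lug | Foot end | Foot end |
|---|---|---|
| good A | (294.4,214.4) | (286.6,259.6) |
| good B | (317.4,219) | (310.2,264.2) |
| short reject | (340,223) | (334.4,260) |
| other reject | (364,221.6) | (357.2,268) |

The empty rack slots are the 2nd and 4th from the top, at pixels (146,241) and (133,290). I'll turn these into world positions with both views and depth.

```bash
cat > h.py <<'E'
import numpy as np,cv2
from rig import bot
def cal(n):
    c=bot.get_calibration(n); return np.array(c["camera_matrix"]),np.array(c["camera_from_world"])
def onz(n,p,z):
    K,T=cal(n); R,t=T[:3,:3],T[:3,3]; C=-R.T@t; d=R.T@np.linalg.inv(K)@np.r_[p,1]; return C+d*(z-C[2])/d[2]
def cloud(n,d):
    K,T=cal(n); v,u=np.mgrid[:480,:640]; P=np.stack([u,v,np.ones_like(u)],-1)@np.linalg.inv(K).T*d[...,None]
    return (P-T[:3,3])@T[:3,:3]
def proj(n,P):
    K,T=cal(n); q=K@(T[:3,:3]@np.array(P)+T[:3,3]); return q[:2]/q[2]
def tri(pt,ps):
    P=[k@t[:3] for k,t in (cal("top"),cal("side"))]
    X=cv2.triangulatePoints(P[0],P[1],np.float64(pt).reshape(2,1),np.float64(ps).reshape(2,1)); return (X[:3]/X[3]).ravel()
E
python3 - <<'E'
from h import *
np.set_printoptions(precision=4,suppress=True)
L=dict(G1=((294.4,214.4),(286.6,259.6)),G2=((317.4,219),(310.2,264.2)),R2=((340,223),(334.4,260)),R1=((364,221.6),(357.2,268)),M=((387,228.6),(380,272.8)))
for k,(a,b) in L.items():
    A,B=onz("top",a,.04),onz("top",b,.04); print(k,(A+B)[:2]/2,"len",np.linalg.norm(A-B),"ang",np.degrees(np.arctan2(*(A-B)[1::-1])))
W={n:cloud(n,np.load(n+"0.npy")) for n in("top","side")}
for n in W:
    c=W[n]; z=c[...,2]; 
    for nm,lo,hi in(("gr",(.40,-.13),(.65,.13)),("rk",(.40,.2),(.68,.45))):
        m=(c[...,0]>lo[0])&(c[...,0]<hi[0])&(c[...,1]>lo[1])&(c[...,1]<hi[1])
        for s0,s1 in((.004,.015),(.02,.036),(.036,.046),(.06,.1)):
            q=c[m&(z>s0)&(z<s1)]; print(n,nm,s0,len(q),q.min(0) if len(q) else'',q.max(0) if len(q) else'', np.median(q[:,2]) if len(q) else '')
# per head clusters, z>.062
for n in W:
    c=W[n]; z=c[...,2]; m=((z>.055)&(z<.09)&(c[...,0]>.4)&(c[...,0]<.68)&(abs(c[...,1])<.45)&(c[...,1]>-.16)).astype(np.uint8)
    k,lab,st,ce=cv2.connectedComponentsWithStats(m)
    for i in range(1,k):
        if st[i,4]>20: q=c[lab==i]; print(n,i,st[i,4],ce[i],q.mean(0),q[:,2].max())
# tri of hole-side head tops
print("bin",[onz("top",p,.1)[:2] for p in((465,187),(541,198),(530,299),(444,289))])
E
```

```text
G1 [0.5442 0.0606] len 0.09441965027142749 ang -10.378702447168314
G2 [0.5338 0.0131] len 0.09403190873130966 ang -9.944781969901166
R2 [ 0.533  -0.0345] len 0.07688370727912029 ang -9.797923205716167
R1 [ 0.5254 -0.082 ] len 0.09620317209022487 ang -9.831727443065168
M [ 0.5124 -0.128 ] len 0.0915694239383891 ang -10.7836337349566
top gr 0.004 2881 [ 0.4003 -0.13    0.004 ] [0.65   0.1295 0.015 ] 0.007234962937644215
top gr 0.02 1269 [ 0.4003 -0.1296  0.0201] [0.6075 0.0836 0.036 ] 0.025278636706922666
top gr 0.036 586 [ 0.469  -0.1297  0.036 ] [0.5877 0.0765 0.0459] 0.03945412260055475
top gr 0.06 631 [ 0.4951 -0.13    0.0601] [0.5634 0.0704 0.0758] 0.06698287931293219
top rk 0.004 2993 [0.4017 0.2002 0.004 ] [0.6779 0.4497 0.0149] 0.007263951782494217
top rk 0.02 1191 [0.4228 0.2831 0.02  ] [0.615  0.4277 0.036 ] 0.030667067103192877
top rk 0.036 293 [0.4247 0.2878 0.036 ] [0.6025 0.4072 0.0457] 0.03915690172259613
top rk 0.06 253 [0.4838 0.3131 0.0601] [0.5975 0.3742 0.0748] 0.06649107497491374
side gr 0.004 659 [ 0.4    -0.1277  0.004 ] [0.6362 0.1265 0.015 ] 0.00838523869217037
[... 1052 characters left out ...]
 [143.4503 263.0464] [0.4938 0.3538 0.0651] 0.07477221340125241
side 1 99 [325.9394 217.6162] [ 0.5124 -0.1224  0.0626] 0.0708285793717247
side 2 113 [321.1593 229.7522] [ 0.5231 -0.076   0.062 ] 0.07325961503851389
side 3 113 [319.708  242.6991] [ 0.5252 -0.0269  0.0631] 0.07198538845303687
side 4 116 [315.7069 256.0517] [0.5333 0.0198 0.0627] 0.07224654534378265
side 5 123 [310.7724 270.0976] [0.5429 0.0671 0.0627] 0.07245932318377753
side 6 147 [282.2721 367.1769] [0.5876 0.34   0.0638] 0.07338316390733021
side 7 151 [329.0728 378.7351] [0.4954 0.3655 0.0639] 0.0731398679082512
bin [array([ 0.6275, -0.2848]), array([ 0.6026, -0.4305]), array([ 0.4081, -0.3964]), array([ 0.4299, -0.2348])]
```

```bash
python3 - <<'E'
from h import *
np.set_printoptions(precision=4,suppress=True)
for n in("top","side"):
    c=cloud(n,np.load(n+"0.npy")); im=cv2.imread(f"pics/{n}0.png").astype(int)
    z=c[...,2]; x,y=c[...,0],c[...,1]
    reg=(x>.38)&(x<.68)&(y>.22)&(y<.48)
    m=reg&(im[...,0]<90)&(im[...,2]>120)&(z>.027)&(z<.037)
    k,lab,st,_=cv2.connectedComponentsWithStats(m.astype(np.uint8)); 
    q=c[m][:,:2]; r=cv2.minAreaRect(np.float32(q*1000)); print(n,len(q),r)
    th=-15
    for i in range(1,k):
        if st[i,4]<25: continue
        p=c[lab==i]; l=cv2.fitLine(np.float32(p[:,:2]),cv2.DIST_HUBER,0,.01,.01).ravel(); e=(p[:,:2]-l[2:])@l[:2]
        mid=l[2:]+l[:2]*(e.min()+e.max())/2
        print(i,st[i,4],"mid",mid,"len",np.ptp(e),"ang",np.degrees(np.arctan2(l[1],l[0])), "z",np.median(p[:,2]))
    # heads + feet in rack: grey, z>.036
    m=reg&(im.max(-1)-im.min(-1)<40)&(z>.036)&(z<.08)
    k,lab,st,_=cv2.connectedComponentsWithStats(m.astype(np.uint8))
    for i in range(1,k):
        if st[i,4]>60: p=c[lab==i]; r=cv2.minAreaRect(np.float32(p[:,:2]*1000)); print("lug",r)
    m=(z>.036)&(z<.08)&(x>.42)&(x<.62)&(y<.1)&(y>-.16)
    k,lab,st,_=cv2.connectedComponentsWithStats(m.astype(np.uint8))
    for i in range(1,k):
        if st[i,4]>60: p=c[lab==i]; r=cv2.minAreaRect(np.float32(p[:,:2]*1000)); print("glug",r,p[p[:,2]>.064][:,:2].mean(0))
E
```

```text
top 971 ((518.8629760742188, 355.90673828125), (111.09073638916016, 173.85765075683594), 77.31600952148438)
1 42 mid [0.6088 0.3698] len 0.04456604057449747 ang 80.07375 z 0.030077729214603742
3 46 mid [0.5949 0.3076] len 0.05016638377738403 ang 75.28853 z 0.0313343784874596
4 126 mid [0.5765 0.3422] len 0.10924100541035565 ang 77.055145 z 0.030996057862960582
10 125 mid [0.5545 0.3487] len 0.1080937451152352 ang 77.04234 z 0.031058745123114934
11 121 mid [0.53   0.3536] len 0.10790905487901781 ang 77.11239 z 0.030771374298270412
12 125 mid [0.5074 0.3577] len 0.1095059255892314 ang 77.31518 z 0.030825801524303052
13 129 mid [0.4833 0.3642] len 0.10998285852534109 ang 77.30166 z 0.03154942606545003
15 120 mid [0.4608 0.3689] len 0.10950878734626751 ang 77.28927 z 0.031121210779606903
16 126 mid [0.4364 0.3741] len 0.11025037970246475 ang 77.294075 z 0.030778504083825077
lug ((586.7398681640625, 331.7394104003906), (88.07829284667969, 14.732357025146484), 77.38245391845703)
lug ((495.049072265625, 357.4759826660156), (90.81056213378906, 14.484747886657715), 76.76105499267578)
glug ((5
[... 350 characters left out ...]
0.0322]
glug ((523.6880493164062, -80.48444366455078), (15.152084350585938, 89.04138946533203), 79.70800018310547) [ 0.5234 -0.0808]
glug ((512.9910888671875, -127.23174285888672), (14.952352523803711, 89.96788787841797), 79.4240951538086) [ 0.5124 -0.1275]
side 192 ((519.994384765625, 364.1249694824219), (104.05903625488281, 173.00868225097656), 77.34976959228516)
lug ((587.8532104492188, 335.9749755859375), (92.5459213256836, 15.797106742858887), 76.40209197998047)
lug ((494.7327880859375, 360.6766052246094), (90.1641845703125, 15.490827560424805), 77.89556884765625)
glug ((529.4839477539062, -29.95532989501953), (214.89163208007812, 94.10755920410156), 80.86226654052734) [ 0.5283 -0.0253]
```

```bash
cat >> h.py <<'E'
def go(x,y,z,psi=None):
    "shift in present tool axes and turn to put TCP at x,y,z with tool-x heading psi deg"
    from scipy.spatial.transform import Rotation as Ro
    s=bot.state(); R=Ro.from_quat(np.roll(s["ee_rot"],-1)).as_matrix()
    h=np.degrees(np.arctan2(R[1,0],R[0,0])); d=R.T@(np.array([x,y,z])-s["ee_pos"])
    t=0 if psi is None else np.radians((h-psi+180)%360-180)
    print("t",round(s["time"],2),"pos",s["ee_pos"].round(4),"head",h.round(2),"shift",d.round(4),"turn",round(t,3),"gap",round(s["finger_gap"],4))
E
python3 - <<'E'
from h import *
print(onz("top",(437,341),.165),onz("top",(211,352),.17),onz("top",(333,325),.034))
go(.5234,-.0808,.14,-10.7)
E
```

```text
[ 0.33518108 -0.20523249  0.165     ] [0.32257508 0.1968439  0.17      ] [ 0.36468817 -0.02245021  0.034     ]
t 0.1 pos [ 0.2765 -0.5877  0.2525] head 25.2 shift [ 0.4393 -0.3533  0.113 ] turn 0.627 gap 0.0853
```

>>> apply_moves:
  translation:
    - [0.044,-0.035,0]
    - [0.092,-0.074,0]
    - [0.14,-0.113,0]
    - [0.188,-0.151,0]
    - [0.236,-0.19,0]
    - [0.284,-0.228,0.01]
    - [0.33,-0.266,0.03]
    - [0.375,-0.302,0.06]
    - [0.415,-0.334,0.09]
    - [0.439,-0.353,0.113]
  turn: [0.05,0.12,0.2,0.28,0.36,0.44,0.52,0.58,0.627,0.627]
  hand: 0.036
  squeeze: 60

```text
time: 1.35
ee_pos: [0.5241, -0.0784, 0.1388]
ee_rot: [-0.001, 0.996, -0.092, -0.0]
ft_force: [0.7, -0.3, -0.3]
finger_gap: 0.0361
grip_force: 0.0
```

```bash
python3 - <<'E'
from h import *
for n in("top","side"):
    im,d=bot.get_image(n); cv2.imwrite(f"pics/{n}1.png",im)
go(.5234,-.0808,.06,-10.7)
a=cv2.imread("pics/side1.png")[130:310,240:420]; b=cv2.imread("pics/top1.png")[150:330,270:450]
cv2.imwrite("pics/m1.png",cv2.resize(np.hstack([b,a]),None,fx=2.2,fy=2.2))
E
```

```text
t 1.45 pos [ 0.5233 -0.077   0.1377] head -10.35 shift [0.0012 0.0039 0.0777] turn 0.006 gap 0.036
```

View pics/m1.png

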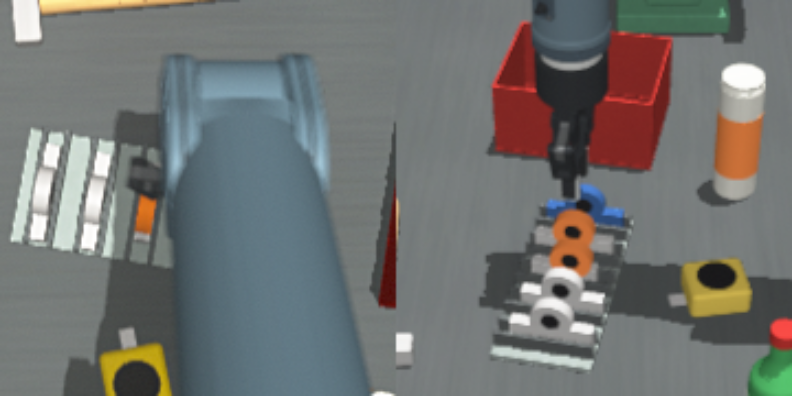

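The gripper hangs over the outer reject (side-crop head at about (573,232)). It reads 4 mm off in y, so I'll descend partway and check that it settles.

>>> apply_moves:
  translation:
    - [0,0,0.02]
    - [0,0,0.035]
    - [0,0,0.035]
    - [0,0,0.035]
  turn: [0,0,0,0]

```text
time: 1.95
ee_pos: [0.5239, -0.0823, 0.1058]
ee_rot: [0.0, 0.996, -0.094, 0.0]
ft_force: [0.3, -0.3, 0.3]
finger_gap: 0.0357
grip_force: 0.0
```

```bash
python3 - <<'E'
from h import *
go(.5234,-.0808,.06,-10.7)
E
```

```text
t 1.95 pos [ 0.5239 -0.0823  0.1058] head -10.76 shift [-0.0008 -0.0013  0.0458] turn -0.001 gap 0.0357
```

>>> apply_moves:
  translation:
    - [0,0,0.02]
    - [0,0,0.04]
    - [0,0,0.045]
    - [0,0,0.045]
  turn: [0,0,0,0]

```text
time: 2.45
ee_pos: [0.5239, -0.0819, 0.0608]
ee_rot: [0.0, 0.996, -0.094, 0.0]
ft_force: [0.3, -0.2, 0.4]
finger_gap: 0.0359
grip_force: 0.0
```

>>> apply_moves:
  translation:
    - [0,0,0]
    - [0,0,0]
    - [0,0,0]
    - [0,0,0]
    - [0,0,0]
  turn: [0,0,0,0,0]
  hand: 0.0
  squeeze: 60

```text
time: 3.08
ee_pos: [0.5244, -0.0819, 0.0612]
ee_rot: [0.0, 0.996, -0.093, 0.001]
ft_force: [-0.6, -0.1, 7.1]
finger_gap: 0.0133
grip_force: 59.2
```

>>> apply_moves:
  translation:
    - [0,0,-0.03]
    - [0,0,-0.08]
    - [0,0,-0.13]
    - [0.005,0.04,-0.14]
    - [0.012,0.09,-0.14]
    - [0.021,0.145,-0.14]
    - [0.029,0.2,-0.14]
    - [0.036,0.25,-0.14]
    - [0.041,0.28,-0.14]
    - [0.041,0.282,-0.14]
  turn: [0,0,0,0,0,0,0,0,0,0]

```text
time: 4.32
ee_pos: [0.5094, -0.3696, 0.1995]
ee_rot: [0.001, 0.995, -0.096, -0.001]
ft_force: [-0.6, 0.6, -4.0]
finger_gap: 0.0131
grip_force: 59.3
```

>>> apply_moves:
  translation:
    - [0,0,0.02]
    - [0,0,0.06]
    - [0,0,0.1]
    - [0,0,0.115]
    - [0,0,0.115]
  turn: [0,0,0,0,0]

```text
time: 4.95
ee_pos: [0.5112, -0.3655, 0.0847]
ee_rot: [-0.001, 0.996, -0.093, -0.001]
ft_force: [0.2, -0.7, -3.5]
finger_gap: 0.013
grip_force: 59.1
```

>>> apply_moves:
  translation:
    - [0,0,0]
    - [0,0,0]
    - [0,0,0]
    - [0,0,-0.06]
    - [0,0,-0.115]
    - [0,0,-0.115]
  turn: [0,0,0,0,0,0]
  hand: 0.036

```text
time: 5.7
ee_pos: [0.5143, -0.3685, 0.206]
ee_rot: [0.002, 0.996, -0.094, 0.005]
ft_force: [-0.3, -0.1, -1.0]
finger_gap: 0.0363
grip_force: 0.0
```

```bash
python3 - <<'E'
from h import *
go(.525,-.0325,.2,-10.7)
E
```

```text
t 5.7 pos [ 0.5143 -0.3685  0.206 ] head -10.74 shift [-0.0522 -0.3322  0.0043] turn -0.001 gap 0.0363
```

>>> apply_moves:
  translation:
    - [-0.004,-0.03,0]
    - [-0.011,-0.08,0]
    - [-0.019,-0.135,0]
    - [-0.027,-0.19,0]
    - [-0.035,-0.245,0]
    - [-0.042,-0.29,0.02]
    - [-0.047,-0.32,0.05]
    - [-0.048,-0.33,0.08]
    - [-0.048,-0.33,0.095]
    - [-0.048,-0.33,0.095]
  turn: [0,0,0,0,0,0,0,0,0,0]

```text
time: 6.95
ee_pos: [0.5249, -0.0343, 0.1045]
ee_rot: [0.0, 0.996, -0.094, -0.001]
ft_force: [-0.4, -0.3, 0.6]
finger_gap: 0.0359
grip_force: 0.0
```

>>> apply_moves:
  translation:
    - [0,0,0]
    - [0,0,0.02]
    - [0,0,0.04]
    - [0,0,0.045]
    - [0,0,0.045]
  turn: [0,0,0,0,0]

```text
time: 7.58
ee_pos: [0.5262, -0.0337, 0.0609]
ee_rot: [0.0, 0.996, -0.094, 0.0]
ft_force: [-0.5, -1.0, 0.7]
finger_gap: 0.036
grip_force: 0.0
```

>>> apply_moves:
  translation:
    - [0,0,0]
    - [0,0,0]
    - [0,0,0]
    - [0,0,0]
    - [0,0,0]
  turn: [0,0,0,0,0]
  hand: 0.0

```text
time: 8.2
ee_pos: [0.5265, -0.0334, 0.0613]
ee_rot: [0.0, 0.996, -0.093, 0.001]
ft_force: [-0.1, -0.2, 7.3]
finger_gap: 0.0132
grip_force: 58.9
```

>>> apply_moves:
  translation:
    - [0,0,-0.03]
    - [0,0,-0.08]
    - [0,0,-0.13]
    - [0.006,0.04,-0.14]
    - [0.015,0.09,-0.14]
    - [0.025,0.145,-0.14]
    - [0.035,0.2,-0.14]
    - [0.043,0.245,-0.14]
    - [0.048,0.27,-0.14]
    - [0.048,0.27,-0.14]
  turn: [0,0,0,0,0,0,0,0,0,0]

```text
time: 9.45
ee_pos: [0.5208, -0.3103, 0.1994]
ee_rot: [0.0, 0.995, -0.096, -0.001]
ft_force: [0.7, 0.2, -4.8]
finger_gap: 0.0136
grip_force: 59.6
```

>>> apply_moves:
  translation:
    - [0,0,0.02]
    - [0,0,0.06]
    - [0,0,0.1]
    - [0,0,0.115]
    - [0,0,0.115]
  turn: [0,0,0,0,0]

```text
time: 10.07
ee_pos: [0.5222, -0.3065, 0.0846]
ee_rot: [-0.001, 0.996, -0.093, -0.001]
ft_force: [0.2, 0.1, -5.5]
finger_gap: 0.0135
grip_force: 59.4
```

>>> apply_moves:
  translation:
    - [0,0,0]
    - [0,0,0]
    - [0,0,0]
    - [0,0,-0.06]
    - [0,0,-0.115]
    - [0,0,-0.115]
  turn: [0,0,0,0,0,0]
  hand: 0.036

```text
time: 10.82
ee_pos: [0.5257, -0.3093, 0.2059]
ee_rot: [0.002, 0.996, -0.094, 0.005]
ft_force: [-0.4, 0.5, -1.0]
finger_gap: 0.0359
grip_force: 0.0
```

>>> apply_moves:
  translation:
    - [-0.004,-0.03,0]
    - [-0.011,-0.08,0]
    - [-0.019,-0.135,0]
    - [-0.027,-0.19,0]
    - [-0.035,-0.235,0]
    - [-0.043,-0.28,0.02]
    - [-0.048,-0.31,0.05]
    - [-0.049,-0.318,0.08]
    - [-0.049,-0.318,0.095]
    - [-0.049,-0.318,0.095]
  turn: [0,0,0,0,0,0,0,0,0,0]

```text
time: 12.08
ee_pos: [0.5329, 0.013, 0.1045]
ee_rot: [0.0, 0.996, -0.094, -0.001]
ft_force: [-0.4, 0.3, 0.2]
finger_gap: 0.0359
grip_force: 0.0
```

>>> apply_moves:
  translation:
    - [0,0,0]
    - [0,0,0.02]
    - [0,0,0.04]
    - [0,0,0.045]
    - [0,0,0.045]
  turn: [0,0,0,0,0]

```text
time: 12.7
ee_pos: [0.5342, 0.0137, 0.061]
ee_rot: [-0.0, 0.996, -0.094, 0.0]
ft_force: [0.0, -0.1, -0.1]
finger_gap: 0.0361
grip_force: 0.0
```

>>> apply_moves:
  translation:
    - [0,0,0]
    - [0,0,0]
    - [0,0,0]
    - [0,0,0]
    - [0,0,0]
    - [0,0,0]
  turn: [0,0,0,0,0,0]
  hand: 0.0

```text
time: 13.45
ee_pos: [0.5345, 0.014, 0.0613]
ee_rot: [-0.0, 0.996, -0.093, 0.001]
ft_force: [-0.2, -0.2, 6.8]
finger_gap: 0.0132
grip_force: 59.1
```

```bash
python3 - <<'E'
from h import *
go(.5335,.0147,.06,-10.7); go(.4487,.3719,.2,77.2); go(.5423,.3506,.2,77.2)
E
```

```text
t 13.45 pos [0.5345 0.014  0.0613] head -10.73 shift [-0.0011 -0.0005  0.0013] turn -0.0 gap 0.0132
t 13.45 pos [0.5345 0.014  0.0613] head -10.73 shift [-0.1507 -0.3357 -0.1388] turn -1.535 gap 0.0132
t 13.45 pos [0.5345 0.014  0.0613] head -10.73 shift [-0.0547 -0.3322 -0.1387] turn -1.535 gap 0.0132
```

>>> apply_moves:
  translation:
    - [0,0,-0.03]
    - [0,0,-0.08]
    - [0,0,-0.12]
    - [-0.004,-0.03,-0.14]
    - [-0.01,-0.07,-0.14]
    - [-0.018,-0.11,-0.14]
    - [-0.026,-0.16,-0.14]
    - [-0.034,-0.21,-0.14]
    - [-0.042,-0.26,-0.14]
    - [-0.048,-0.3,-0.14]
  turn: [0,0,0,-0.1,-0.25,-0.42,-0.6,-0.78,-0.96,-1.14]

```text
time: 14.7
ee_pos: [0.5413, 0.3196, 0.1997]
ee_rot: [-0.0, 0.887, 0.462, -0.001]
ft_force: [0.1, -0.8, -3.8]
finger_gap: 0.0131
grip_force: 59.5
```

```bash
python3 - <<'E'
from h import *
go(.5423,.3506,.2,77.2)
E
```

```text
t 14.7 pos [0.5413 0.3196 0.1997] head 55.01 shift [ 0.026  -0.0169 -0.0003] turn -0.387 gap 0.0131
```

>>> apply_moves:
  translation:
    - [0.015,-0.01,0]
    - [0.026,-0.018,0]
    - [0.0266,-0.0185,0]
    - [0.0266,-0.0185,0.03]
    - [0.0266,-0.0185,0.06]
    - [0.0266,-0.0185,0.08]
    - [0.0266,-0.0185,0.08]
    - [0.0266,-0.0185,0.08]
  turn: [-0.17,-0.33,-0.394,-0.394,-0.394,-0.394,-0.394,-0.394]

```text
time: 15.7
ee_pos: [0.5432, 0.3506, 0.1213]
ee_rot: [-0.0, 0.782, 0.624, 0.001]
ft_force: [0.1, 0.2, -3.9]
finger_gap: 0.0131
grip_force: 59.3
```

```bash
python3 - <<'E'
from h import *
go(.5423,.3506,.06,77.2)
for n in("top","side"):
    im,d=bot.get_image(n); cv2.imwrite(f"pics/{n}2.png",im); np.save(f"{n}2.npy",d)
go(.5423,.3506,.06,77.2)
a=cv2.imread("pics/side2.png")[290:440,220:400]; b=cv2.imread("pics/top2.png")[170:320,80:260]
cv2.imwrite("pics/m2.png",cv2.resize(np.vstack([b,a]),None,fx=2,fy=2) if 0 else cv2.resize(np.hstack([b,a]),None,fx=2.2,fy=2.2))
E
```

```text
t 15.7 pos [0.5432 0.3506 0.1213] head 77.17 shift [-0.0003 -0.0009  0.0613] turn -0.001 gap 0.0131
t 15.8 pos [0.5434 0.3507 0.1217] head 77.16 shift [-0.0005 -0.0011  0.0617] turn -0.001 gap 0.0132
```

View pics/m2.png

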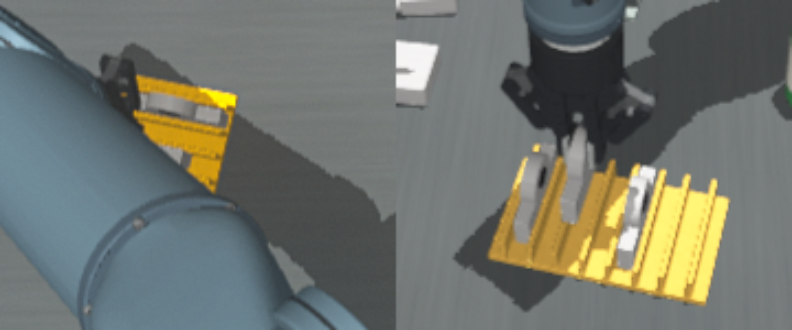

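The lug hangs upright over the second slot, between racked_1 (side crop (530,195)) and racked_2 (640,215). I'll lower it slowly and watch the force.

>>> apply_moves:
  translation:
    - [0,-0.001,0.015]
    - [0,-0.001,0.03]
    - [0,-0.001,0.036]
    - [0,-0.001,0.042]
    - [0,-0.001,0.048]
    - [0,-0.001,0.05]
    - [0,-0.001,0.05]
  turn: [0,0,0,0,0,0,0]

```text
time: 16.68
ee_pos: [0.5417, 0.3503, 0.0703]
ee_rot: [0.0, 0.782, 0.624, 0.0]
ft_force: [-0.3, 0.3, -4.1]
finger_gap: 0.0129
grip_force: 59.5
```

>>> apply_moves:
  translation:
    - [0,0,0.003]
    - [0,0,0.006]
    - [0,0,0.008]
    - [0,0,0.009]
    - [0,0,0.009]
  turn: [0,0,0,0,0]

```text
time: 17.3
ee_pos: [0.5417, 0.3503, 0.0614]
ee_rot: [0.0, 0.782, 0.624, -0.0]
ft_force: [-0.0, 0.4, -1.9]
finger_gap: 0.013
grip_force: 59.9
```

>>> apply_moves:
  translation:
    - [0,0,0.001]
    - [0,0,0.001]
  turn: [0,0]

```text
time: 17.55
ee_pos: [0.5417, 0.3503, 0.0614]
ee_rot: [0.0, 0.782, 0.624, -0.0]
ft_force: [-3.8, -3.3, 6.2]
finger_gap: 0.013
grip_force: 61.1
```

>>> apply_moves:
  translation:
    - [0,0,0]
    - [0,0,0]
    - [0,0,0]
    - [0,0,-0.01]
    - [0,0,-0.04]
    - [0,0,-0.09]
    - [0,0,-0.14]
    - [0,0,-0.14]
  turn: [0,0,0,0,0,0,0,0]
  hand: 0.034

```text
time: 18.55
ee_pos: [0.5439, 0.3524, 0.2057]
ee_rot: [0.0, 0.782, 0.624, 0.005]
ft_force: [-0.0, 0.2, -0.0]
finger_gap: 0.034
grip_force: 0.0
```

```bash
python3 - <<'E'
from h import *
go(.5437,.0618,.11,-10.7)
E
```

```text
t 18.55 pos [0.5439 0.3524 0.2057] head 77.16 shift [-0.2841  0.0638  0.0942] turn 1.533 gap 0.034
```

>>> apply_moves:
  translation:
    - [-0.03,0.007,0]
    - [-0.06,0.014,0]
    - [-0.09,0.021,0]
    - [-0.12,0.028,0]
    - [-0.15,0.036,0]
    - [-0.18,0.043,0]
    - [-0.21,0.05,0]
    - [-0.24,0.057,0]
    - [-0.265,0.063,0]
    - [-0.281,0.066,0]
  turn: [0.12,0.28,0.45,0.62,0.8,0.98,1.16,1.33,1.48,1.535]

```text
time: 19.8
ee_pos: [0.5432, 0.0603, 0.1999]
ee_rot: [0.0, 0.995, -0.095, -0.0]
ft_force: [0.1, -0.1, -0.3]
finger_gap: 0.0339
grip_force: 0.0
```

>>> apply_moves:
  translation:
    - [0,0,0.03]
    - [0,0,0.07]
    - [0,0,0.09]
    - [0,0,0.09]
  turn: [0,0,0,0]

```text
time: 20.3
ee_pos: [0.5421, 0.062, 0.1087]
ee_rot: [0.0, 0.996, -0.093, -0.002]
ft_force: [-0.8, 0.5, -0.0]
finger_gap: 0.0342
grip_force: 0.0
```

```bash
python3 - <<'E'
from h import *
go(.5437,.0618,.06,-10.7)
E
```

```text
t 20.3 pos [0.5421 0.062  0.1087] head -10.67 shift [ 0.0018 -0.0001  0.0487] turn 0.001 gap 0.0342
```

>>> apply_moves:
  translation:
    - [0,0,0.02]
    - [0,0,0.04]
    - [0,0,0.05]
    - [0,0,0.05]
  turn: [0,0,0,0]

```text
time: 20.8
ee_pos: [0.5436, 0.0619, 0.0605]
ee_rot: [-0.0, 0.996, -0.094, -0.0]
ft_force: [-0.2, -0.1, 0.4]
finger_gap: 0.0343
grip_force: 0.0
```

>>> apply_moves:
  translation:
    - [0,0,0]
    - [0,0,0]
    - [0,0,0]
    - [0,0,0]
    - [0,0,0]
    - [0,0,0]
  turn: [0,0,0,0,0,0]
  hand: 0.0

```text
time: 21.55
ee_pos: [0.5444, 0.062, 0.0613]
ee_rot: [-0.0, 0.996, -0.094, 0.001]
ft_force: [-1.1, 0.9, 7.2]
finger_gap: 0.013
grip_force: 59.7
```

```bash
python3 - <<'E'
from h import *
go(.5437,.0618,.06,-10.7); go(.4487,.3719,.2,77.2)
E
```

```text
t 21.55 pos [0.5444 0.062  0.0613] head -10.78 shift [-0.0007  0.0003  0.0013] turn -0.001 gap 0.013
t 21.55 pos [0.5444 0.062  0.0613] head -10.78 shift [-0.1518 -0.2867 -0.1387] turn -1.536 gap 0.013
```

>>> apply_moves:
  translation:
    - [0,0,-0.03]
    - [0,0,-0.08]
    - [0,0,-0.12]
    - [-0.01,-0.03,-0.14]
    - [-0.025,-0.065,-0.14]
    - [-0.045,-0.105,-0.14]
    - [-0.067,-0.145,-0.14]
    - [-0.09,-0.185,-0.14]
    - [-0.112,-0.22,-0.14]
    - [-0.13,-0.25,-0.14]
  turn: [0,0,0,-0.1,-0.25,-0.42,-0.6,-0.78,-0.96,-1.14]

```text
time: 22.8
ee_pos: [0.4613, 0.3326, 0.1998]
ee_rot: [0.0, 0.887, 0.461, -0.001]
ft_force: [-0.1, -0.2, -2.7]
finger_gap: 0.0131
grip_force: 59.3
```

```bash
python3 - <<'E'
from h import *
go(.4487,.3719,.2,77.2)
E
```

```text
t 22.8 pos [0.4613 0.3326 0.1998] head 54.94 shift [ 0.0249 -0.0329 -0.0002] turn -0.389 gap 0.0131
```

>>> apply_moves:
  translation:
    - [0.015,-0.02,0]
    - [0.024,-0.033,0]
    - [0.025,-0.0345,0]
    - [0.025,-0.0345,0.03]
    - [0.025,-0.0345,0.06]
    - [0.025,-0.0345,0.08]
    - [0.025,-0.0345,0.08]
    - [0.025,-0.0345,0.08]
    - [0.025,-0.0345,0.08]
  turn: [-0.17,-0.33,-0.394,-0.394,-0.394,-0.394,-0.394,-0.394,-0.394]

```text
time: 23.92
ee_pos: [0.4497, 0.3726, 0.1215]
ee_rot: [-0.0, 0.782, 0.623, 0.001]
ft_force: [0.6, -0.6, -4.1]
finger_gap: 0.013
grip_force: 59.0
```

```bash
python3 - <<'E'
from h import *
go(.4487,.3719,.06,77.2)
E
```

```text
t 23.93 pos [0.4497 0.3726 0.1215] head 77.11 shift [-0.001  -0.0009  0.0615] turn -0.002 gap 0.013
```

>>> apply_moves:
  translation:
    - [0,-0.0005,0.015]
    - [0,-0.0005,0.03]
    - [0,-0.0005,0.036]
    - [0,-0.0005,0.042]
    - [0,-0.0005,0.048]
    - [0,-0.0005,0.05]
    - [0,-0.0005,0.05]
  turn: [0,0,0,0,0,0,0]

```text
time: 24.8
ee_pos: [0.4486, 0.3721, 0.0703]
ee_rot: [-0.0, 0.782, 0.623, 0.0]
ft_force: [0.2, 1.1, -4.0]
finger_gap: 0.0128
grip_force: 59.3
```

>>> apply_moves:
  translation:
    - [0,0,0.003]
    - [0,0,0.006]
    - [0,0,0.008]
    - [0,0,0.0095]
    - [0,0,0.0095]
  turn: [0,0,0,0,0]

```text
time: 25.42
ee_pos: [0.4486, 0.372, 0.0613]
ee_rot: [0.0, 0.782, 0.623, -0.0]
ft_force: [-2.2, -3.2, 4.5]
finger_gap: 0.0133
grip_force: 60.4
```

>>> apply_moves:
  translation:
    - [0,0,0]
    - [0,0,0]
    - [0,0,0]
    - [0,0,-0.01]
    - [0,0,-0.04]
    - [0,0,-0.09]
    - [0,0,-0.14]
    - [-0.04,0.01,-0.18]
    - [-0.09,0.02,-0.2]
    - [-0.14,0.03,-0.2]
  turn: [0,0,0,0,0,0,0,0,0,0]
  hand: 0.034

```text
time: 26.68
ee_pos: [0.4474, 0.2282, 0.2632]
ee_rot: [0.001, 0.782, 0.623, 0.002]
ft_force: [-0.1, -1.0, -0.1]
finger_gap: 0.0338
grip_force: 0.0
```

>>> apply_moves:
  translation:
    - [-0.05,0.01,0]
    - [-0.1,0.02,0]
    - [-0.15,0.03,0]
    - [-0.2,0.04,0]
    - [-0.23,0.05,0]
    - [-0.23,0.05,0]
  turn: [0,0,0,0,0,0]

```text
time: 27.42
ee_pos: [0.4441, -0.0089, 0.2613]
ee_rot: [0.001, 0.783, 0.621, -0.0]
ft_force: [0.7, 0.8, 0.9]
finger_gap: 0.0343
grip_force: 0.0
```

```bash
python3 - <<'E'
from h import *
for n in("top","side"):
    im,d=bot.get_image(n); cv2.imwrite(f"pics/{n}3.png",im); np.save(f"{n}3.npy",d)
a=cv2.imread("pics/side3.png"); b=cv2.imread("pics/top3.png")
cv2.imwrite("pics/f.png",np.vstack([np.hstack([b[180:330,90:290],b[150:300,400:600]]),np.hstack([a[310:460,220:420],a[130:280,220:420]])]).repeat(2,0).repeat(2,1)[:600])
n="top"; c=cloud(n,np.load("top3.npy")); x,y,z=c[...,0],c[...,1],c[...,2]; im=b.astype(int)
m=(x>.38)&(x<.68)&(y>.22)&(y<.48)&(im.max(-1)-im.min(-1)<40)&(z>.036)&(z<.08)
k,lab,st,_=cv2.connectedComponentsWithStats(m.astype(np.uint8))
o=np.array([.5188,.3560]); R=np.array([[.2215,.975],[-.975,.2215]])
for i in range(1,k):
    if st[i,4]>40:
        p=c[lab==i]; r=cv2.minAreaRect(np.float32(p[:,:2]*1000)); print("lug",r,"rack",R@(np.array(r[0])/1000-o),p[:,2].max())
go(.5,0,.3)
E
```

```text
lug ((586.7393188476562, 332.2125244140625), (89.34119415283203, 14.826706886291504), 77.69945526123047) rack [-0.00814423 -0.07150976] 0.07290984997321767
lug ((540.27197265625, 350.7670593261719), (91.84303283691406, 14.243071556091309), 77.74518585205078) rack [-0.00034608 -0.02209427] 0.07389431607628691
lug ((494.93048095703125, 357.03558349609375), (88.70951080322266, 14.35600757598877), 76.8727035522461) rack [-0.0042774   0.02350216] 0.07307527876079653
lug ((448.0363464355469, 371.6651611328125), (90.56178283691406, 13.79841423034668), 76.969482421875) rack [-0.00040062  0.0724644 ] 0.07554017766935339
t 27.52 pos [ 0.4441 -0.006   0.2612] head 77.11 shift [ 0.0183  0.0532 -0.0387] turn 0 gap 0.034
```

View pics/f.png

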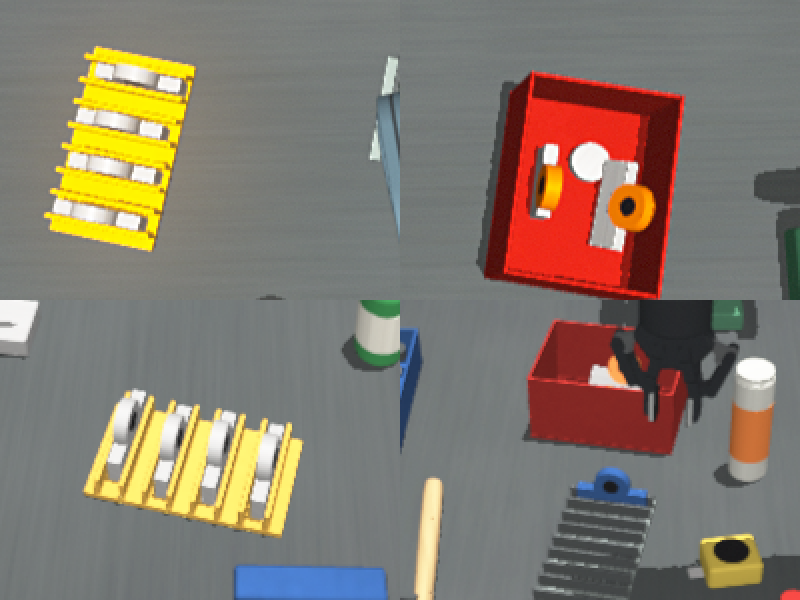

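All four lugs stand in the rack: heads at about (138,75), (120,122), (113,167) and (97,212) in the top crop. Both rejects lie in the bin at (548,188) and (630,208), and only the blue master is left in the grate at (612,485).

```bash
python3 -c "
from rig import bot
print(bot.hand_in())"
```

```text
the job is handed in; nothing more can be done
None
```

The job is handed in at about 27.5 s of the 72 s allowed, no verdict returned: in the last pictures both rejects lie inside the bin, both good lugs stand upright on the rack floor within 1 mm of centre along their slots, the racked lugs measured unmoved, and the master, can and tape look undisturbed (bottle and hammer were only partly in view).

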